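Wind back and pin a belt tensioner on the inspection bench

ROBOT

A 6-joint arm with a two-finger parallel gripper is mounted at the origin on the work surface. World frame = base frame: x ahead of the robot, y to its left, z up, the work surface at z = 0. Lengths are in mm, angles in degrees, forces in N, time in s.
With the tool pointing down it reaches from about 275 to 1000 mm from the base axis. Payload 8.4 kg.
Tool frame: the origin (TCP) lies at the very end of the fingers, on their centre line; the grasp point (between the pads) lies 19 mm behind it; x points along the fingers, z is the direction in which the jaws open and shut, and the axes are right-handed (so a half turn about x gives the same grasp; the last joint's range is limited). The gripper opens to 85 mm and grips with 20 to 120 N. Pads are 22 mm wide; open, the fingers measure 114 mm over their backs; the gripper's body (76 mm by 85 mm) begins 54 mm behind the grasp point. The pads swing forward as they close: fully open they stand 13 mm farther back than shut.
Start: joints at [70.451, 20.225, 93.587, -0, 66.188, -0.138], TCP at [207.721, 589.474, 231.281] pointing down, gripper open.
Joint ranges: [-150.9, 150.9], [-52.94, 120.26], [3.33, 152.33], [-74.26, 254.26], [0, 154.13], [-172.89, 172.89]. Speed limits (degrees/s): [127.2, 127.2, 159.86, 180, 180, 180].

INTERFACE

Orientations are given as [roll, pitch, yaw] about the fixed x, y, z axes, in that order (R = Rz(yaw) Ry(pitch) Rx(roll)).
In Python, from bench import robot, solver, capture gives the robot as it stands. Calls block until the motion is done:
- robot.goto(position, orientation): joint-space move of the TCP to a pose.
- robot.move_l(position, ori=None, rate=150): straight line of the TCP; ori=None keeps the orientation; rate is the mean speed in mm/s.
- robot.move_j(angles): joint-space move.
- robot.move_gripper(opening): finger opening in mm; the grip force is fixed at half the most; returns when the fingers have stopped.
- robot.dwell(seconds).
- solver.ik(position, orientation): joint angles nearest the present ones, or None.
- robot.observe(): the state.
- capture(name): name is "scene" or "top" or "wrist"; returns a dict with "image" (384x512x3 uint8, red, green, blue), "K" (3x3 intrinsics, pixels), "rvec" (rotation vector, rad) and "tvec" (3), from world to camera coordinates, as OpenCV has them. Camera axes: x right, y down, z forward; pixel columns grow to the right and rows downward; lengths in mm; the calibration is good to about 2 mm. A picture is of the moment at which its call begins. There is no depth.
A pose or a line that the arm cannot do raises robot.Unreachable and nothing moves.
- robot.job_done(): hands the job in, once; it reports no verdict.
The state is a dict: "time_s": time; "joints": joint angles; "joint_vel": joint speeds; "joint_torque": joint torques, N m; "position": TCP position; "ee_rot": TCP orientation; "contact_force": force on the tool from outside, world axes, zero at the start; "ft_torque": the same for the moment, N m; "opening": finger opening in mm.
Only numpy, scipy, OpenCV 4.12 (cv2) and the standard library are available. Lean on these libraries where they do the work, as an engineer would, in place of code of your own. Each camera call takes 0.05 s, during which the arm holds its last target. There are 200 camera calls.

TASK

Lock the sprung belt tensioner for shipping: put the long knurled locking pin from the stand down through the bore in the arm's lug, use it to swing the arm round against its spring until the pin finds the locking hole in the flange underneath, then push it fully home and let go, so that the pin alone keeps the arm wound back. Press and pull gently, feeling for the hole rather than forcing the pin, never let the arm fly back, and leave the other pins and the parts on the bench where they are.

Things in the scene. Friction and masses are not known exactly. Their poses are not given: they have to be found in the camera images.
- lock_pin: The locking pin, 70 g: bright steel shank 8 mm across, 34 mm long, below a dark knurled round grip 16 mm across and 40 mm tall (tallest grip in the stand). Starts upright in one of the stand's holes, grip standing on the stand's top. Origin: on the axis at the shoulder, where the grip's underside meets the shank; z along the axis towards the grip. Its turn about z does not matter.
- lock_pin_tip (a point): Lower end of the locking pin's shank, 34 mm below its shoulder; the last 2.5 mm taper to 6 mm across. With the arm's spring leaning on the pin, rubbing in the bore holds it up or down with some 3 to 5 N; about 10 N of push overcomes that and is harmless.
- stand: Black plastic pin stand, 60 x 170 x 45 mm, fixed, with three 9.5 mm holes 40 mm deep in a row along its y axis at -54, 0 and +54 mm. Origin: centre of its underside. Any of the three pins may be in any hole.
- slim_pin: Another pin in the stand, to be left there: shank 6 mm across, grip only 11 mm across and 30 mm tall. Origin at its shoulder.
- disc_pin: Another pin in the stand, to be left there: a flat disc head 30 mm across and 10 mm tall on a short shank. Origin at its shoulder.
- tensioner: Belt tensioner on its fixed steel plate (230 x 180 x 12 mm): cast drum with a flange, above it a sprung arm with a black pulley 60 mm across, 76 mm high (bolt 81 mm). Origin: on the arm's pivot axis at bench height; z up. At rest the lug lies from the pivot at -0.95 rad from the x axis (anticlockwise positive from above), the pulley across the pivot from it.
- tension_arm (a joint): Angle of the sprung arm about its upright pivot, rad: 0 at its rest stop, growing anticlockwise seen from above as it is wound up; end stop 1.3. The spring drives it back to 0 with 0.15 N m plus 0.2 N m per rad: 2.5 N at the lug at rest, 5 N at 0.8 rad. Let go without the pin, it flies back.
- lug (a point): Centre of the upper mouth of the bore in the arm's lug: a 20 x 20 mm block, 20 mm thick, 60 mm from the pivot axis, its top 60 mm above the bench. The bore is upright, goes right through, 9 mm across. It moves with the arm. Put through it at rest, the pin stops on the flange below with its shoulder 12 mm above the lug.
- flange_top (a point): On the pivot axis at the flange's level top face, 38 mm above the bench, 2 mm below the lug. The flange has one upright locking hole 60 mm from the pivot, 10 mm across, with 26 mm of free depth. It comes under the lug's bore at an arm angle of 0.63 to 1.07 rad that differs from unit to unit and is not measured; there the pin goes down until its shoulder rests on the lug.
- master: Bystander: bright steel setting cylinder, 40 mm across, 58 mm tall, standing on the mat. Origin: centre of its underside.
- parts_stack: Bystander: stack of dark steel blocks, 30 x 64 x 36 mm, on the mat. Origin: centre of its underside.
Not all that is in view belongs to the job. Leave any pink look-alike of the lock_pin alone.

How it is judged:
By the outcome, as a careful person would: the job done as asked, in the order asked, and still so for the second after the job is handed in, with the robot touching nothing.
It also fails if it takes over 67 s, if anything falls off the work surface, if the arm or the gripper's body presses on something with over 40 N, if the wrist force passes 120 N, or if a joint passes its speed limit or range.

## Working session

There is one attempt and no reset: what is moved stays moved. The work goes in short steps, each a Python script; the robot and the scene stay as the last script left them, time stands still between calls to the robot, and variables do not carry over. Pictures are saved under pics/ and viewed, about 8 in all and at most 12, crops included, and the job is handed in when it is done.

```bash
ls; mkdir -p pics; python3 - <<'E'
from bench import robot,solver,capture
import cv2,numpy as np
for n in("scene","top","wrist"):
    c=capture(n);cv2.imwrite(f"pics/{n}0.png",c["image"][:,:,::-1]);
    R=cv2.Rodrigues(np.array(c["rvec"],float))[0];print(n,(-R.T@np.array(c["tvec"]).ravel()).round(),R[2].round(2),c["K"][0][0])
o=robot.observe();print(o)
a=[cv2.imread(f"pics/{n}0.png") for n in("scene","top")]
cv2.imwrite("pics/a.png",cv2.resize(a[1],(800,600),interpolation=cv2.INTER_CUBIC))
cv2.imwrite("pics/b.png",cv2.resize(a[0],(800,600),interpolation=cv2.INTER_CUBIC))
E
```

```text
pics
scene [ 969. -385.  520.] [-0.61  0.46 -0.65] 403.17166939357446
top [419. -67. 923.] [ 0.15  0.   -0.99] 484.506368364049
wrist [137. 614. 374.] [ 0.28 -0.1  -0.96] 332.1885546949901
{'time_s': 0.15, 'joints': array([ 7.04534392e+01,  2.02533216e+01,  9.36192622e+01, -1.22234274e-03,
        6.61885325e+01, -1.35830882e-01]), 'joint_vel': array([ 0.05311071,  0.06309638, -0.05254756, -0.02228832,  0.11857687,
       -0.02131986]), 'joint_torque': array([-1.27739822e-03, -6.05635357e+01, -3.42338133e+01, -7.71346822e-05,
        6.08389309e-03, -4.54126337e-07]), 'position': array([207.5771976 , 589.13286125, 230.73488202]), 'ee_rot': array([-179.0880517 ,   89.93887357, -108.49828755]), 'contact_force': array([-0.07342643, -0.17545105, -0.35472587]), 'ft_torque': array([0.0300727 , 0.04926413, 0.0726436 ]), 'opening': 85.2517983640423}
```

View pics/a.png

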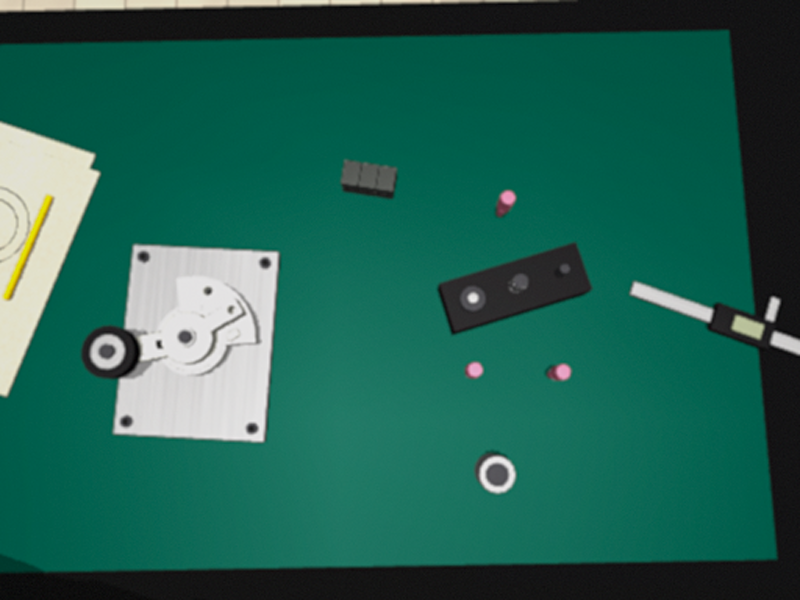

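View pics/b.png

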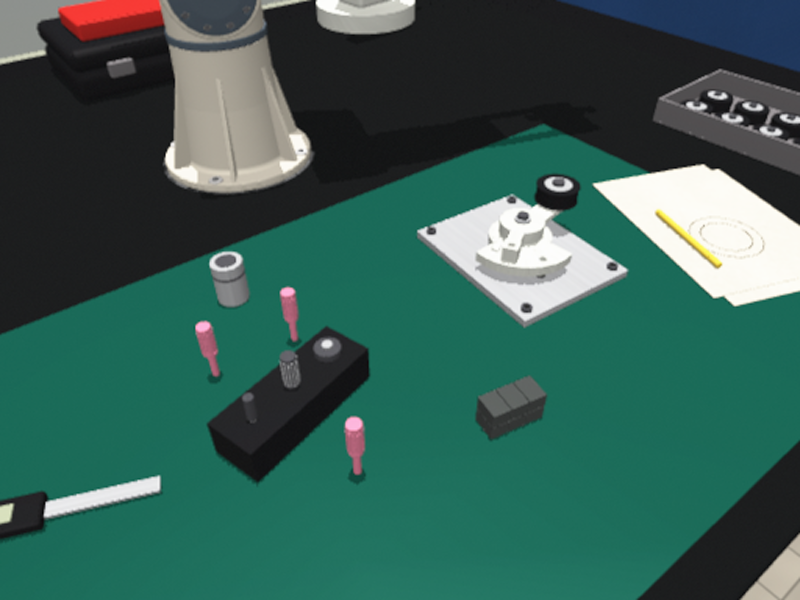

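The middle pin at top (518,284) / scene (290,370) has a tall, knurled grip, so I take it as the lock_pin. It could be confused with:
- slim_pin: top (564,269)
- disc_pin: top (473,297)
- pink look-alikes: top (475,370), (562,372) and (508,198)

On the tensioner, the lug bore is near top (231,309) and a flange hole is near (208,291). Next is a close crop to check.

```bash
cat > h.py <<'E'
from bench import robot,solver,capture
import cv2,numpy as np
def cam(c):
    return np.array(c["K"],float),cv2.Rodrigues(np.array(c["rvec"],float))[0],np.array(c["tvec"],float).ravel()
def ray(c,uv):
    K,R,t=cam(c);d=R.T@np.linalg.inv(K)@np.array([uv[0],uv[1],1.]);return -R.T@t,d
def onz(c,uv,z):
    o,d=ray(c,uv);return o+d*(z-o[2])/d[2]
def tri(c1,u1,c2,u2):
    o1,d1=ray(c1,u1);o2,d2=ray(c2,u2)
    s=np.linalg.lstsq(np.c_[d1,-d2],o2-o1,rcond=None)[0]
    a,b=o1+s[0]*d1,o2+s[1]*d2;return (a+b)/2,np.linalg.norm(a-b)
def proj(c,p):
    return cv2.projectPoints(np.array(p,float).reshape(-1,3),np.array(c["rvec"],float),np.array(c["tvec"],float),np.array(c["K"],float),None)[0].reshape(-1,2)
def crop(im,x,y,w,h,s):
    return cv2.resize(im[y:y+h,x:x+w,::-1],None,fx=s,fy=s,interpolation=cv2.INTER_CUBIC)
E
python3 - <<'E'
from h import *
T=capture("top");S=capture("scene");k=.64
print("pin top z=85",onz(T,(518*k,281*k),85),"tri",tri(T,(518*k,281*k),S,(289*k,355*k)))
print("pivot tri",tri(T,(185*k,337*k),S,(522*k,215*k)))
print("lug60",onz(T,(231*k,309*k),60),"hole38",onz(T,(208*k,291*k),38))
print("master",onz(T,(497*k,474*k),58),"stack",onz(T,(370*k,176*k),36),"disc",onz(T,(473*k,297*k),55),"slim",onz(T,(564*k,267*k),75))
A=crop(T["image"],50,150,130,140,4);B=crop(S["image"],130,210,110,80,4)
B=cv2.copyMakeBorder(B,0,A.shape[0]-B.shape[0],0,0,cv2.BORDER_CONSTANT)
M=np.hstack([A,B[:, :280]]);print(M.shape);cv2.imwrite("pics/c.png",M)
E
```

```text
pin top z=85 [ 559.154865   -208.78552962   85.        ] tri (array([ 559.45074756, -209.25523343,   82.89012739]), np.float64(0.2535280467620991))
pivot tri (array([505.34646454, 169.5615134 ,  66.51109635]), np.float64(1.1477368340260088))
lug60 [536.99451942 118.55849355  60.        ] hole38 [562.05044403 150.89492726  38.        ]
master [ 346.06029383 -180.40813922   58.        ] stack [700.09068699 -43.14879882  36.        ] disc [ 546.37601522 -160.94770097   55.        ] slim [ 575.96758275 -263.45837281   75.        ]
(560, 800, 3)
```

View pics/c.png

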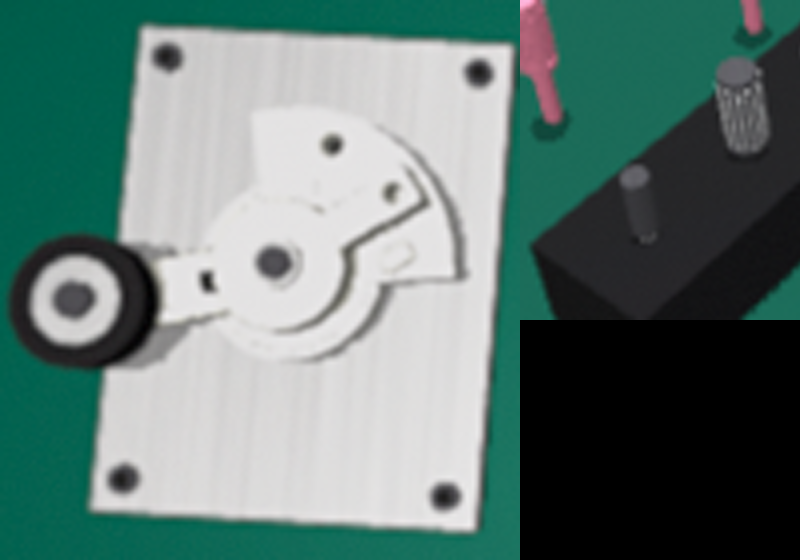

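The crop confirms the choice: the middle pin is tall, thick and knurled. Lug to pivot measures 60.0 mm and hole to pivot 59.7 mm, both as specified. The hole is about 0.70 rad from the lug. Next I pass over the tensioner for a closer wrist view, then go to the pin.

```bash
cat >> h.py <<'E'
from scipy.spatial.transform import Rotation as Ro
def ori(a):
    a=np.radians(a);z=np.array([np.cos(a),np.sin(a),0]);x=np.array([0,0,-1.])
    return Ro.from_matrix(np.c_[x,np.cross(z,x),z]).as_euler('xyz',degrees=True).tolist()
def st():
    o=robot.observe();return o["time_s"],o["position"].round(1),o["contact_force"].round(1),round(o["opening"],1),o["joints"].round(0)
E
python3 - <<'E'
from h import *
R=Ro.from_euler('xyz',robot.observe()["ee_rot"],degrees=True).as_matrix();print(R.round(2))
for p in([535,130,250],[559,-209,140]):
  for a in(16,52,-128,-164):
    q=solver.ik(p,ori(a));print(p,a,None if q is None else np.round(q))
E
```

```text
[[-0.   -0.94  0.33]
 [-0.    0.33  0.94]
 [-1.   -0.   -0.  ]]
[535, 130, 250] 16 [ 14.  13. 102.  -0.  66.  -2.]
[535, 130, 250] 52 [ 14.  13. 102.  -0.  66. -38.]
[535, 130, 250] -128 [ 14.  13. 102.  -0.  66. 142.]
[535, 130, 250] -164 None
[559, -209, 140] 16 [-21.  23. 102.   0.  55. -37.]
[559, -209, 140] 52 [-21.  23. 102.   0.  55. -73.]
[559, -209, 140] -128 [-21.  23. 102.   0.  55. 107.]
[559, -209, 140] -164 [-21.  23. 102.   0.  55. 143.]<sys>:0: UserWarning: Gimbal lock detected. Setting third angle to zero since it is not possible to uniquely determine all angles.
```

```bash
python3 -W ignore - <<'E'
from h import *
piv=[505,169.5]
robot.move_gripper(40)
robot.goto([545,130,180],ori(52));robot.dwell(.3)
W=capture("wrist");print(st())
print("pred lug,hole,piv px",proj(W,[[537,118.5,60],[562,151,38],[505.3,169.6,66.5]]).round())
robot.goto([559.3,-209,150],ori(16));robot.dwell(.3)
V=capture("wrist");print(st());print("pred pin top",proj(V,[559.3,-209,85]).round())
np.savez("w1.npz",W=np.array([W,V],dtype=object))
M=np.hstack([W["image"],V["image"]])[:,:,::-1]
cv2.imwrite("pics/d.png",cv2.resize(M,(800,300)))
cv2.imwrite("pics/W.png",W["image"][:,:,::-1]);cv2.imwrite("pics/V.png",V["image"][:,:,::-1])
E
```

```text
(3.1667, array([545. , 130.3, 180. ]), array([-0.1,  0.7, -1.1]), 39.9, array([ 13.,  18., 104.,   0.,  58., -39.]))
pred lug,hole,piv px [[240. 188.]
 [288. 181.]
 [266. 119.]]
(4.8, array([ 559.5, -208.4,  150.1]), array([ 0.4, -0.6,  0.8]), 40.1, array([-21.,  23., 101.,   0.,  56., -37.]))
pred pin top [[257. 210.]]
```

View pics/W.png

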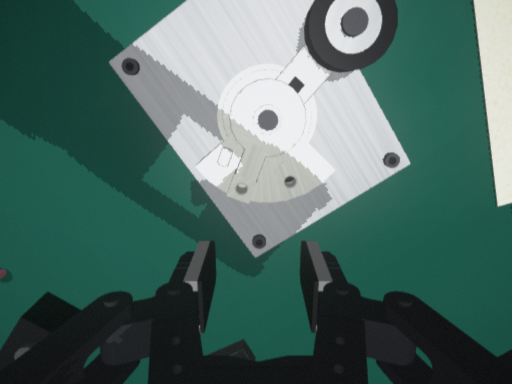

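View pics/V.png

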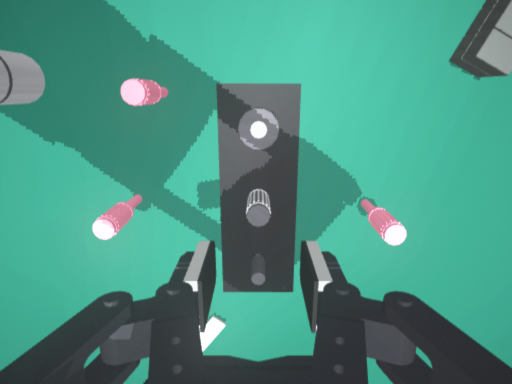

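Wrist view of the tensioner: lug bore at (242,188), flange hole at (290,182) and pivot bolt at (267,120), each within 2 px of prediction. Wrist view of the stand: the knurled pin's top is at (259,214), between disc_pin and slim_pin, with the pink look-alikes well clear of the jaws. Now I grasp it.

```bash
python3 -W ignore - <<'E'
from h import *
W,V=np.load("w1.npz",allow_pickle=True)["W"]
print("lug",onz(W,(242,188),60),"hole",onz(W,(290.5,182),38),"piv",onz(W,(267.5,119.5),66.5))
p=onz(V,(259,214),85);print("pin",p)
x,y=(np.array([559.3,-209.0])+p[:2])/2
robot.move_l([x,y,100],ori(16),rate=120)
robot.move_l([x,y,52],rate=60);print(st())
robot.move_gripper(8);print(st())
robot.dwell(.2);print(st())
robot.move_l([x,y,75],rate=50);print(st())
robot.move_l([x,y,130],rate=100);print(st())
np.save("g.npy",[x,y])
robot.goto([537,118.5,115],ori(52));robot.dwell(.4);print(st())
for n in("wrist","top","scene"):
    c=capture(n);np.save(f"e_{n}.npy",c,allow_pickle=True);cv2.imwrite(f"pics/e_{n}.png",c["image"][:,:,::-1])
    print(n,proj(c,[[537,118.5,60],[537,118.5,115-7-34]]).round())
W=np.load("e_wrist.npy",allow_pickle=True).item();T=np.load("e_top.npy",allow_pickle=True).item();S=np.load("e_scene.npy",allow_pickle=True).item()
A=crop(W["image"],190,100,140,140,4)[:, :400]
B=crop(S["image"],280,90,100,100,4)[:, :400];B=cv2.copyMakeBorder(B,0,160,0,0,cv2.BORDER_CONSTANT)
cv2.imwrite("pics/e.png",np.hstack([A,B]))
E
```

```text
lug [537.80910334 119.67063571  60.        ] hole [564.39757983 152.40370661  38.        ] piv [506.30605332 170.10570797  66.5       ]
pin [ 561.39461108 -211.08881483   85.        ]
(6.3167, array([ 560.6, -210.1,   52.2]), array([-0.4, -0.6,  0. ]), 39.9, array([-21.,  30., 104.,   0.,  45., -37.]))
(6.6583, array([ 560.6, -210.2,   52.6]), array([-1.2, -0.4,  5.5]), 14.4, array([-21.,  30., 104.,  -0.,  45., -37.]))
(6.8583, array([ 560.6, -210.1,   52.5]), array([-0.8,  0.4,  5.7]), 14.3, array([-21.,  30., 104.,  -0.,  45., -37.]))
(7.4667, array([ 560.4, -210. ,   75.2]), array([-0.5, -0. , -0.8]), 14.6, array([-21.,  29., 104.,  -0.,  48., -37.]))
(8.1667, array([ 560. , -209.9,  129.7]), array([-0.5, -0.4, -0.5]), 14.3, array([-21.,  24., 102.,  -0.,  54., -37.]))
(9.8167, array([537.1, 118.1, 115. ]), array([-0.4,  1.2, -1. ]), 14.5, array([ 12.,  22., 109.,   0.,  50., -40.]))
wrist [[258. 214.]
 [258. 223.]]
top [[148. 198.]
 [146. 197.]]
scene [[327. 156.]
 [328. 150.]]
```

View pics/e.png

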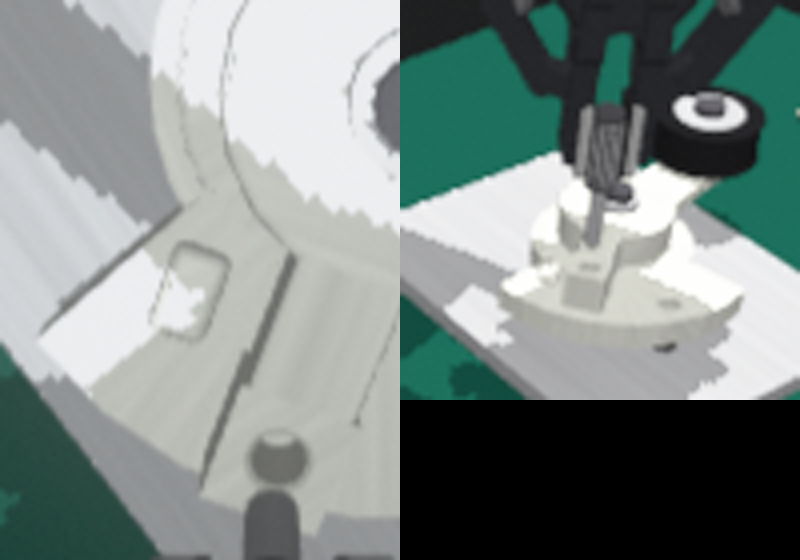

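Left, wrist crop: bore centre at px (259.6,214.8), shank tip's near edge at about (258,222.5). Right, scene crop: tip at (328,151) over bore at (328,156.5). I correct from the wrist view, lower to about 4 mm above the lug, and look once more.

```bash
python3 -W ignore - <<'E'
from h import *
W=np.load("e_wrist.npy",allow_pickle=True).item()
u=np.array([-np.sin(np.radians(52)),np.cos(np.radians(52))])  # tool y: towards camera
edge=onz(W,(258,222.4),73.5);tip=edge[:2]-3*u;bore=onz(W,(259.4,214.6),60)[:2]
print("tip",tip,"bore",bore,"corr",bore-tip,"along y,z:",(bore-tip)@u,(bore-tip)@[np.cos(np.radians(52)),np.sin(np.radians(52))])
p=robot.observe()["position"][:2]+bore-tip;np.save("p.npy",p)
robot.move_l([*p,105.5],rate=40);robot.dwell(.3);print(st())
W=capture("wrist");T=capture("top");S=capture("scene")
for n,c in zip("WTS",(W,T,S)):np.save(f"f_{n}.npy",c,allow_pickle=True);print(n,proj(c,[[*bore,60],[*bore,64]]).round(1))
A=crop(W["image"],225,180,66,75,6)
B=crop(S["image"],295,125,66,75,6)
cv2.imwrite("pics/f.png",np.hstack([A,B]))
E
```

```text
tip [539.4166534  116.52482742] bore [537.7159318  119.01893467] corr [-1.7007216   2.49410725] along y,z: 2.875712659258086 0.9183145579617873
(10.6667, array([535.5, 120.9, 105.6]), array([-0.1,  0.3, -0.6]), 14.2, array([ 13.,  22., 109.,  -0.,  49., -39.]))
W [[257.5 224.7]
 [257.5 227.2]]
T [[147.6 197.4]
 [147.1 197.1]]
S [[327.2 156.2]
 [327.4 154.5]]
```

View pics/f.png

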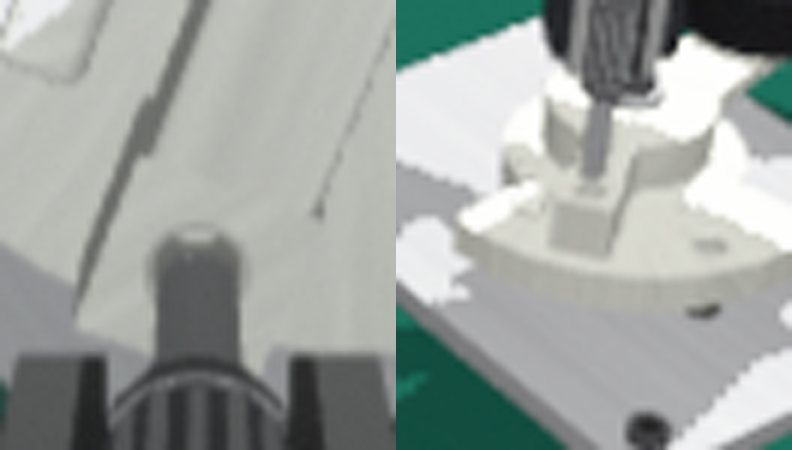

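In the wrist crop the shank and bore centres share a column (198/6), and both views put the tip within about 1 mm of the bore along the radial direction. I'll feel my way down, searching radially if it lands on the rim.

```bash
cat >> h.py <<'E'
U=np.array([-np.sin(np.radians(52)),np.cos(np.radians(52))]);Z=np.array([np.cos(np.radians(52)),np.sin(np.radians(52))])
def F(n=3):
    f=[]
    for _ in range(n): robot.dwell(.02);f.append(robot.observe()["contact_force"])
    return np.mean(f,0)
def down(xy,z0,z1,lim,f0,step=1.,rate=25):
    z=z0
    while z>z1+1e-6:
        z=max(z-step,z1);robot.move_l([*xy,z],rate=rate);f=F()-f0
        if f[2]>lim: return z,f,False
    return z,f,True
E
python3 -W ignore - <<'E'
from h import *
p=np.load("p.npy");f0=F(5);print("f0",f0.round(2))
for dy,dz in((-.5,0),(.4,0),(-1.4,0),(-.5,1),(-.5,-1),(1.2,0)):
    q=p+dy*U+dz*Z
    robot.move_l([*q,104],rate=25)
    z,f,ok=down(q,104,97,6,f0)
    print(dy,dz,z,f.round(1),ok)
    if ok: break
    robot.move_l([*q,104],rate=25)
np.save("p2.npy",q);np.save("f0.npy",f0);print(st())
E
```

```text
f0 [-0.14 -0.42 -0.76]
-0.5 0 97.0 [0.2 0.5 0.4] True
(13.25, array([535.7, 120.6,  97. ]), array([-0.7, -0.6, -0.8]), 14.1, array([ 13.,  23., 109.,  -0.,  48., -39.]))
```

```bash
python3 -W ignore - <<'E'
from h import *
q=np.load("p2.npy");f0=np.load("f0.npy")
z,f,ok=down(q,97,83,6,f0,step=2);print(z,f.round(1),ok)
if ok:
    z,f,ok=down(q,83,76,4,f0,step=.7);print(z,f.round(1),ok)
print(st(),"lat U,Z",(f[:2]@U).round(1),(f[:2]@Z).round(1))
S=capture("scene");cv2.imwrite("pics/g.png",crop(S["image"],280,90,100,100,5))
E
```

```text
83 [-0.2  0.3  0. ] True
78.79999999999998 [-1.8 -0.7  8.2] False
(17.15, array([536. , 120.6,  79.4]), array([-2.5, -1.6,  7.3]), 14.5, array([ 13.,  25., 110.,  -0.,  46., -39.])) lat U,Z 0.9 -1.7
```

View pics/g.png

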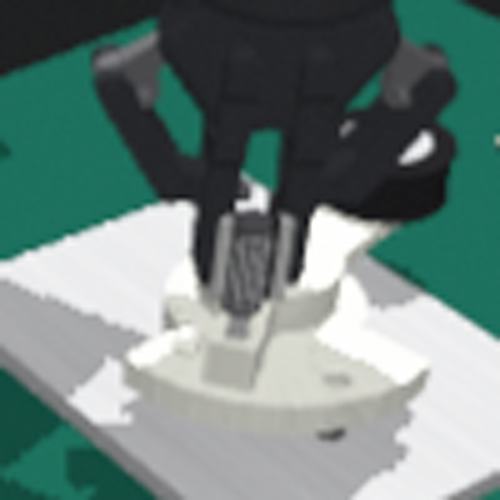

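The pin stopped on the flange at TCP z 79.4 (predicted 79.5), and the picture shows it through the lug. Next I lift the tip about 0.8 mm and swing the arm along the arc, watching radial and tangential force. From 0.55 rad I start feeling for the hole.

```bash
cat >> h.py <<'E'
def arc(C,r,th): return C+r*np.array([np.cos(th),np.sin(th)])
def rt(f,th): return f[:2]@[np.cos(th),np.sin(th)], f[:2]@[-np.sin(th),np.cos(th)]
E
python3 -W ignore - <<'E'
from h import *
q=np.load("p2.npy");f0=np.load("f0.npy")
th0=np.radians(-58.1);C=q-60*np.array([np.cos(th0),np.sin(th0)]);print("C",C)
robot.move_l([*q,80.3],rate=20);print((F()-f0).round(1))
r=60.;a=0.
while a<.549:
    a+=.05;th=th0+a
    robot.move_l([*arc(C,r,th),80.3],rate=30);f=F(2)-f0;fr,ft=rt(f,th)
    print(round(a,2),"fr %.1f ft %.1f fz %.1f r %.2f"%(fr,ft,f[2],r))
    if abs(fr)>2: r+=np.clip(fr*.06,-.4,.4)
    if abs(fr)>12 or abs(ft)>15 or f[2]>12: print("stop");break
np.savez("arc.npz",C=C,r=r,a=a,th0=th0);print(st())
E
```

```text
C [504.02933081 171.50076678]
[0.1 0.1 0.2]
0.05 fr 0.2 ft -2.3 fz -0.4 r 60.00
0.1 fr 0.7 ft -2.3 fz -1.2 r 60.00
0.15 fr 1.1 ft -2.1 fz -2.1 r 60.00
0.2 fr 1.1 ft -2.8 fz -0.4 r 60.00
0.25 fr 1.0 ft -2.4 fz -0.0 r 60.00
0.3 fr 0.4 ft -2.7 fz 0.1 r 60.00
0.35 fr 1.1 ft -3.9 fz 0.1 r 60.00
0.4 fr 1.3 ft -3.5 fz 0.9 r 60.00
0.45 fr 1.0 ft -4.1 fz 0.5 r 60.00
0.5 fr 1.1 ft -4.1 fz 0.2 r 60.00
0.55 fr 1.3 ft -3.7 fz 1.1 r 60.00
(20.6167, array([557.7, 144.6,  80.3]), array([-1.1, -4.2,  0.9]), 14.1, array([ 14.,  27., 106.,  -0.,  47., -38.]))
```

```bash
python3 -W ignore - <<'E'
from h import *
d=np.load("arc.npz");C,r,a,th0=d["C"],float(d["r"]),float(d["a"]),float(d["th0"]);f0=np.load("f0.npy")
z=80.0;found=False;n=0
while a<1.1 and not found:
    xy=arc(C,r,th0+a)
    robot.move_l([*xy,z],rate=20);f=F(2)-f0
    while f[2]<5 and z>76.5:
        z-=.4;robot.move_l([*xy,z],rate=15);f=F(2)-f0
    fr,ft=rt(f,th0+a);za=robot.observe()["position"][2]
    print("%.3f fr %.1f ft %.1f fz %.1f z %.1f act %.2f"%(a,fr,ft,f[2],z,za))
    if za<77.7: found=True;break
    if f[2]>9: z+=.3
    if abs(fr)>12 or abs(ft)>20 or f[2]>18: print("stop");break
    if robot.observe()["time_s"]>45:print("time");break
    a+=.015
np.savez("arc.npz",C=C,r=r,a=a,th0=th0);np.save("z.npy",z);print(found,st())
E
```

```text
0.550 fr 1.5 ft -4.4 fz 5.6 z 79.2 act 79.49
0.565 fr 1.9 ft -6.2 fz 6.5 z 79.2 act 79.50
0.580 fr 2.0 ft -6.6 fz 7.3 z 79.2 act 79.48
0.595 fr 1.5 ft -7.1 fz 6.8 z 79.2 act 79.49
0.610 fr 1.7 ft -7.2 fz 7.4 z 79.2 act 79.48
0.625 fr 1.2 ft -6.2 fz 7.0 z 79.2 act 79.48
0.640 fr 1.6 ft -6.6 fz 6.9 z 79.2 act 79.44
0.655 fr 0.6 ft -7.0 fz 6.7 z 79.2 act 79.45
0.670 fr 0.6 ft -5.9 fz 5.9 z 79.2 act 79.39
0.685 fr 1.6 ft -6.0 fz 5.1 z 79.2 act 79.34
0.700 fr 2.0 ft -4.1 fz 2.7 z 76.4 act 76.49
True (26.2833, array([561.4, 153. ,  76.5]), array([ 1.2, -4.9,  1.9]), 14.0, array([ 15.,  27., 106.,  -0.,  47., -37.]))
```

Drop-in at 0.700 rad, matching the camera estimate of 0.70–0.72. Now I push it home.

```bash
python3 -W ignore - <<'E'
from h import *
d=np.load("arc.npz");C,r,a,th0=d["C"],float(d["r"]),float(d["a"]),float(d["th0"]);f0=np.load("f0.npy");z=float(np.load("z.npy"))
a+=.008;xy=arc(C,r,th0+a);robot.move_l([*xy,z],rate=15);print(rt(F()-f0,th0+a))
while z>64:
    z-=.8 if z>69 else .3
    robot.move_l([*xy,z],rate=20);f=F(2)-f0;za=robot.observe()["position"][2]
    fr,ft=rt(f,th0+a);print("%.1f act %.2f fr %.1f ft %.1f fz %.1f"%(z,za,fr,ft,f[2]))
    if f[2]>12 or abs(fr)>12 or abs(ft)>18: break
np.savez("arc.npz",C=C,r=r,a=a,th0=th0);np.save("z.npy",z);print(st())
S=capture("scene");W=capture("wrist");cv2.imwrite("pics/i.png",np.hstack([crop(S["image"],290,90,100,100,4),crop(W["image"],190,150,100,100,4)]))
E
```

```text
(np.float64(1.953573916439822), np.float64(-4.336274738991422))
75.6 act 75.66 fr 1.4 ft -4.4 fz 2.4
74.8 act 74.84 fr 2.1 ft -3.8 fz 2.0
74.0 act 74.03 fr 1.9 ft -3.9 fz 2.5
73.2 act 73.22 fr 2.0 ft -4.0 fz 2.4
72.4 act 72.44 fr 2.3 ft -4.1 fz 2.4
71.6 act 71.64 fr 2.5 ft -4.4 fz 2.6
70.8 act 70.82 fr 3.0 ft -3.6 fz 2.1
70.0 act 70.04 fr 2.3 ft -5.1 fz 1.4
69.2 act 69.26 fr 2.5 ft -4.3 fz 2.6
68.4 act 68.45 fr 2.6 ft -4.4 fz 2.1
68.1 act 68.23 fr 1.7 ft -3.9 fz 3.7
67.8 act 67.93 fr 1.8 ft -4.3 fz 3.2
67.5 act 67.64 fr 2.1 ft -4.2 fz 3.2
67.2 act 67.56 fr 1.3 ft -4.7 fz 5.8
66.9 act 67.53 fr 0.4 ft -4.5 fz 8.6
66.6 act 67.48 fr -0.1 ft -4.7 fz 10.6
66.3 act 67.45 fr -0.4 ft -5.1 fz 13.5
(31.4, array([561.9, 153.7,  67.5]), array([-1.8, -4.9, 12.6]), 14.4, array([ 15.,  28., 106.,   0.,  46., -37.]))
```

View pics/i.png

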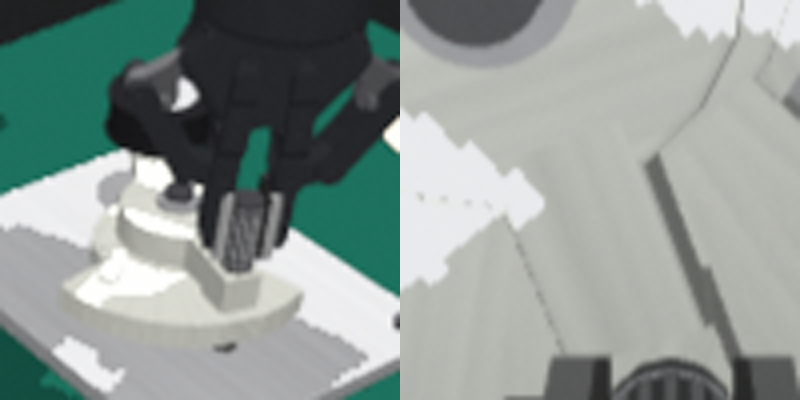

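Shoulder seated: it stopped at 67.5, exactly lug top plus grasp offset. I ease the spring load onto the hole wall, then release and retreat upwards.

```bash
python3 -W ignore - <<'E'
from h import *
d=np.load("arc.npz");C,r,a,th0=d["C"],float(d["r"]),float(d["a"]),float(d["th0"]);f0=np.load("f0.npy")
z=67.2
for i in range(12):
    xy=arc(C,r,th0+a);robot.move_l([*xy,z],rate=15);f=F(2)-f0;fr,ft=rt(f,th0+a)
    print("%.3f fr %.1f ft %.1f fz %.1f"%(a,fr,ft,f[2]))
    if ft>-.7: break
    a-=.005
robot.move_gripper(36);robot.dwell(.3);print(st())
robot.move_l([*xy,120],rate=70);robot.move_l([*xy,190],rate=120)
robot.goto([430,20,260],ori(16));robot.dwell(.3);print(st())
T=capture("top");S=capture("scene");np.save("k.npy",T,allow_pickle=True)
A=crop(T["image"],50,130,130,150,3);B=crop(S["image"],270,90,136,150,3)
cv2.imwrite("pics/j.png",np.hstack([A,B]));cv2.imwrite("pics/j2.png",cv2.resize(S["image"][:,:,::-1],(640,480)))
E
```

```text
0.708 fr 1.6 ft -4.9 fz 6.4
0.703 fr 1.7 ft -4.9 fz 6.0
0.698 fr 1.0 ft -4.8 fz 5.7
0.693 fr 1.6 ft -4.8 fz 6.9
0.688 fr 1.1 ft -3.6 fz 5.8
0.683 fr 1.5 ft -3.0 fz 5.8
0.678 fr 1.3 ft -0.2 fz 5.3
(34.125, array([560.6, 151.7,  67.2]), array([0.9, 0.6, 0.3]), 36.1, array([ 15.,  28., 106.,   0.,  46., -37.]))
(36.875, array([430.4,  20.5, 259.5]), array([ 0.3, -0.3, -0.7]), 36.1, array([  3.,   1., 114.,   0.,  65., -14.]))
```

View pics/j.png

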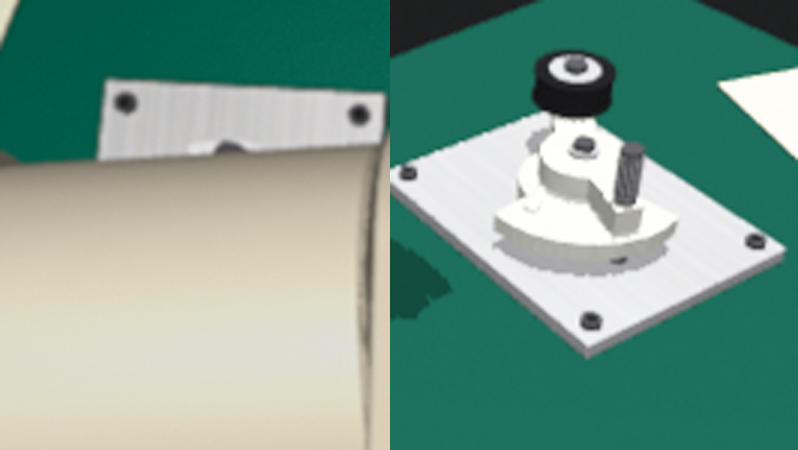

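View pics/j2.png

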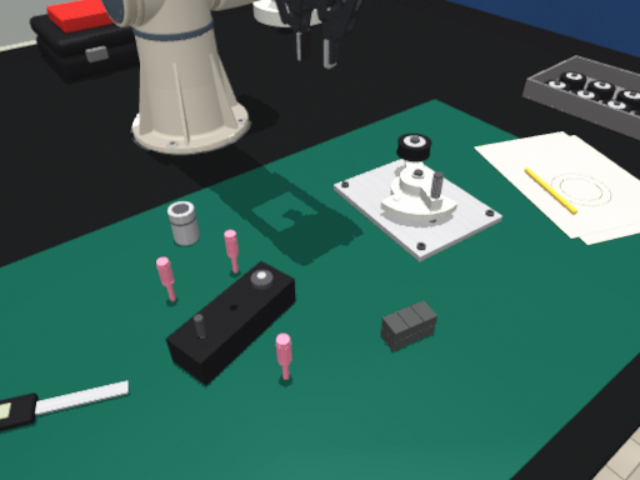

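The pin's grip sits on the lug at scene (437,186), the arm stays wound back, and everything else is where it was. Handing in.

```bash
python3 -c "
from bench import robot
robot.job_done();print(robot.observe()['time_s'])"
```

```text
the job is handed in; nothing more can be done
the job is handed in; nothing more can be done
```

The tensioner is locked: the knurled pin is fully home through the lug and the flange's locking hole, and it alone holds the arm wound back. I handed the job in about 37 s into the 67 s allowed.

- **Insertion:** I took the pin from the stand's middle hole. It entered the lug bore at the first try and stopped on the flange at the predicted height (TCP z 79.4 mm, expected 79.5 mm).
- **Swing:** I wound the arm round with the tip clear of the flange, then felt for the hole with a light press. The pin dropped in at about 0.70 rad; the cameras had put the hole at 0.70–0.72 rad.
- **Seating:** It stopped at TCP z 67.5 mm, which is the shoulder resting on the lug. The highest push I read was about 13.5 N, and the highest sideways force about 7 N.
- **Release:** I eased the spring onto the hole wall until the sideways force was close to zero before opening the gripper, so the arm did not fly back.

**Last checks:** after the gripper withdrew, the scene picture showed the pin seated, the arm still wound, and the other pins, cylinder and blocks where they were. In the last top picture the robot's own arm hid most of the tensioner, so only the scene camera confirmed the final state. No check disagreed, beyond 1–2 mm differences between cameras.

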